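# Load the analyser's sample tray and fit its cover

## Robot

A 6-joint arm with a two-finger parallel gripper is mounted at the origin on the work surface. World frame = base frame: x ahead of the robot, y to its left, z up, the work surface at z = 0. Lengths are in m, angles in degrees, forces in N, time in s.
With the tool pointing down it reaches from about 0.3 to 0.75 m from the base axis. Payload 8.5 kg.
Tool frame: the origin (TCP) lies midway between the tips of the shut fingers; the grasp point (between the pads) lies 19 mm behind it; z points along the fingers, y is the line along which they close (so a half turn about z gives the same grasp; the last joint's range is limited). The gripper opens to 85 mm and grips with 20 to 120 N. Pads are 22 mm wide; open, the fingers measure 114 mm over their backs; the gripper's body (76 mm by 85 mm) begins 54 mm behind the grasp point. The pads swing forward as they close: fully open they stand 13 mm farther back than shut.
Start: joints at [-84.528, 21.807, 74.336, -0, 83.858, -12.336], TCP at [0.168, -0.524, 0.231] pointing down, gripper open.
Joint ranges: [-178.18, 178.18], [-50.72, 133.34], [12.68, 142.11], [-81.47, 261.47], [9.98, 163.14], [-165.26, 165.26]. Speed limits (degrees/s): [136.94, 136.94, 180, 180, 180, 180].

## Interface

Orientations are given as a 3x3 rotation matrix whose columns are the frame's x, y, z axes.
In Python, from rig import env, viewer, recognise, pinpoint gives the robot as it stands.
- The arm moves only by the tool move_arm, never from a script. Its argument "plan" is text: rows parted by semicolons, each of 7 numbers parted by spaces: the shift along the tool's x, y, z in m, then the turn, a rotation vector about the tool's x, y, z in rad, then the finger opening in m, from 0 to 0.0854. A call has 1 to 12 rows; each row shifts and turns the commanded pose from where the row before left it, along the tool's axes as they then stand; what a row does not reach is not made up. A row lasts 1/8 s, in which the tool goes at most 62.5 mm and 10.7 degrees, less where a joint would pass 70% of its speed; a pose out of reach is approached as far as the arm can. A call is refused whole if a number of a shift passes 0.0625 or a number of a turn 0.188, either way. A call with a gripper value outside its range is refused whole. The fingers move at their own pace and stop on an object; "grip_force" is the grip in N (left out, the last holds). Time passes only in rows, so rows that do not move let the fingers close. It gives the time, the measured TCP pose, the force, the opening and the grip force at its end, in the units of the state.
- env.observe(): the state, without advancing time (a new reading comes with each control period).
- viewer.get_image(name): name is "scene" or "top" or "wrist"; returns (picture, depth): 420x560x3 uint8, red, green, blue; 420x560 float32, m along the optical axis (not along the pixel's ray), 0 where there is no reading.
- viewer.calibration(name): a dict with "fx", "fy", "cx", "cy" (pixels), "R" (3x3) and "t" (3): a world point X has camera coordinates R X + t. Camera axes: x right, y down, z forward; pixel columns grow to the right and rows downward; lengths in m; the calibration is good to about 2 mm. The wrist camera is an equidistant fisheye: a pixel r from the principal point sees the ray r / f radians off the axis. A picture is of the moment at which its call begins: read the wrist's pose just before it. calibration takes no time and is no camera call; for the wrist camera it gives the pose at the moment of the call.
- env.close_job(): hands the job in; it is judged then, once.
Trained networks look in the newest picture that a camera, given by its name, has taken for a name from the list of things; names that differ only in an ending like _2 or _b are one class to them, and where a whole thing is asked for, a point or a joint stands for the part that bears it (a point fixed in the world has none). Each returns a list of dicts, best first, with "conf" (0 to 1); they miss things now and then, are a little off and sometimes report something else, mostly with a low value. They report only what shows in the picture. A call takes as long as a camera call. They do not tell look-alikes from the thing itself.
- recognise(camera, name): "extent" ([centre column, centre row, width, height] in pixels, round what is visible of it).
- pinpoint(camera, name): "pixel" ([column, row] in pixels: a listed point, or the origin of a listed thing).
The state is a dict: "time_s": time; "q": joint angles; "qvel": joint speeds; "joint_efforts": joint torques, N m; "position": TCP position; "tool_rot": TCP orientation; "ft_force": force on the tool from outside, world axes, zero at the start; "wrist_torque": the same for the moment, N m; "grip_width": finger opening in m; "gripper_force": force on a finger pad.
Only numpy, scipy, OpenCV 4.12 (cv2) and the standard library are available. Lean on these libraries where they do the work, as an engineer would, in place of code of your own. Each camera call takes 0.05 s, during which the arm holds its last target. There are 200 camera calls.

## Task

Load the sample tray: stand each of the three wide pale-glass jars upright in the tray seat of its own cap colour, leaving the slim amber vials standing where they are. Only when all three jars are in, lower the cover plate over them so that both dowel pins go through its holes and it lies level and fully home on its posts, then let go. Never tip a jar over.

Things in the scene. Friction and masses are not known exactly. Their poses are not given: they have to be found in the camera images.
- jar_white: Wide pale-glass sample jar with a full-width white cap: an upright cylinder 34 mm in diameter and 45 mm high, about 60 g, loose on the bench. Origin at the centre of its underside, z up.
- jar_green: Wide pale-glass sample jar with a full-width green cap: an upright cylinder 34 mm in diameter and 45 mm high, about 60 g, loose on the bench. Origin at the centre of its underside, z up.
- jar_orange: Wide pale-glass sample jar with a full-width orange cap: an upright cylinder 34 mm in diameter and 45 mm high, about 60 g, loose on the bench. Origin at the centre of its underside, z up.
- seat_white: White round seat fixed on the sample tray, a shallow dish 56 mm across outside and 51 mm inside; its floor is 3 mm and its rim 8 mm above its origin, which is the centre of its underside (on the tray's top, 14 mm above the bench). A jar stands on its floor.
- seat_green: Green round seat fixed on the sample tray, a shallow dish 56 mm across outside and 51 mm inside; its floor is 3 mm and its rim 8 mm above its origin, which is the centre of its underside (on the tray's top, 14 mm above the bench). A jar stands on its floor.
- seat_orange: Orange round seat fixed on the sample tray, a shallow dish 56 mm across outside and 51 mm inside; its floor is 3 mm and its rim 8 mm above its origin, which is the centre of its underside (on the tray's top, 14 mm above the bench). A jar stands on its floor.
- tray: Dark grey tray fixed to the bench, 290 (x) by 90 (y) by 14 mm thick; origin: centre of its underside. Three seats in a row along its x, 60 mm apart, the middle one at its centre, colours in any order. At x = +125 and -125 mm, y = 0, stand blue posts 22 mm in diameter, their tops 72 mm above the origin; a steel dowel pin 10 mm in diameter rises 22 mm more from each, its upper 12 mm tapered.
- cover: Loose aluminium cover lying flat, 285 (x) by 60 (y) by 6 mm thick, about 300 g; origin: centre of its underside. Two 14 mm through holes at x = +125 and -125 mm, y = 0. In its middle a dark upright grip block 60 mm long (x), 16 mm wide (y), its top 36 mm above the underside. Fits either way round; fully home, its underside is 72 mm above the tray's origin, 10 mm over the jars.
- vial_green: Slim amber vial with a green cap, not part of the job: a loose upright cylinder 24 mm in diameter and 60 mm high (cap 19 mm across). Origin at the centre of its underside.
- vial_orange: Slim amber vial with a orange cap, not part of the job: a loose upright cylinder 24 mm in diameter and 60 mm high (cap 19 mm across). Origin at the centre of its underside.
Things that resemble listed ones, but are neither listed nor needed, are in the scene too. Leave any blue, purple or yellow look-alike of the jar_green alone.

How it is judged (in metres and radians):
On the way, in this order (a step that is already met when the one before it is completed fails the run):
1. all three jars stand upright in the seats of their own colour, let go, with the cover not yet on (horizontal distance between jar_white and seat_white below 0.012 m and z of jar_white in the frame of seat_white below 0.006 m and angle between each of jar_white, jar_green, jar_orange's own z axis and vertical below 0.06 rad and horizontal distance between jar_green and seat_green below 0.012 m and z of jar_green in the frame of seat_green below 0.006 m and horizontal distance between jar_orange and seat_orange below 0.012 m and z of jar_orange in the frame of seat_orange below 0.006 m and contact force between the fingers and jar_white below 0.1 N and contact force between the fingers and jar_green below 0.1 N and contact force between the fingers and jar_orange below 0.1 N and horizontal distance between cover and tray above 0.03 m), for 0.2 s.
2. the cover is home on both dowel pins (horizontal distance between cover and tray below 0.005 m and z of cover in the frame of tray between 0.069 and 0.0745 m and angle between the x axis of cover and the x axis of tray, either way round below 0.05 rad and angle between cover's own z axis and vertical below 0.03 rad), for 0.2 s.
At the end, for the whole second after the job is handed in: Each jar upright (0.06 rad) on the floor of its colour's seat (within 12 mm of its centre, 3 mm of its floor); cover level (0.03 rad) on its posts, pins through its holes (centre within 5 mm, underside within 2.5 mm of post tops); all released, at rest; vials within 20 mm of their start (all of step 2 and horizontal distance between jar_white and seat_white below 0.012 m and z of jar_white in the frame of seat_white below 0.006 m and angle between each of jar_white, jar_green, jar_orange's own z axis and vertical below 0.06 rad and horizontal distance between jar_green and seat_green below 0.012 m and z of jar_green in the frame of seat_green below 0.006 m and horizontal distance between jar_orange and seat_orange below 0.012 m and z of jar_orange in the frame of seat_orange below 0.006 m and contact force between the fingers and jar_white below 0.1 N and contact force between the fingers and jar_green below 0.1 N and contact force between the fingers and jar_orange below 0.1 N and contact force between the fingers and cover below 0.1 N and linear speed of each of jar_white, jar_green, jar_orange, cover below 0.02 m/s and distance of each of vial_green, vial_orange from where it was at the start of the episode below 0.02 m); the robot touches nothing.
It fails at once if a jar is tipped over (angle between any of jar_white, jar_green, jar_orange's own z axis and vertical above 0.8 rad).
It fails at once if an amber vial is shifted or knocked over (distance of any of vial_green, vial_orange from where it was at the start of the episode above 0.02 m or angle between any of vial_green, vial_orange's own z axis and vertical above 0.5 rad).
It also fails if it takes over 120 s, if anything falls off the work surface, if the arm or the gripper's body presses on something with over 40 N, if the wrist force passes 120 N, or if a joint passes its speed limit or range.

## Working session

There is one attempt and no reset: what is moved stays moved. The work goes in short steps, Python scripts to look and compute and a tool call to move; the robot and the scene stay as the last step left them, time stands still between calls to the robot, and variables do not carry over. Pictures are saved under pics/ and viewed, at most 14 in all, crops included, and the job is handed in when it is done.

Besides the shell and the picture viewer there is one more tool, called after "Call:" as name(argument=value, ...) on one line, values as JSON. move_arm: Moves the arm, as the interface text tells. Its arguments: {"type":"object","properties":{"plan":{"type":"string"},"grip_force":{"type":"number"}},"required":["plan"]}

```bash
mkdir -p pics; ls
cat > h.py <<'E'
import numpy as np, cv2
from rig import env, viewer, recognise, pinpoint
def grab(n,tag=None):
    im,d=viewer.get_image(n); c=viewer.calibration(n)
    if tag: cv2.imwrite(f'pics/{tag}.png',im[:,:,::-1])
    return im,d,c
def ray(c,u,v,wrist=False):
    x=(u-c['cx'])/c['fx']; y=(v-c['cy'])/c['fy']
    if wrist:
        r=np.hypot(x,y); s=np.sin(r)/r if r>1e-9 else 1
        k=np.array([x*s,y*s,np.cos(r)])
    else: k=np.array([x,y,1.])
    R=np.array(c['R']); t=np.array(c['t'])
    return -R.T@t, R.T@k
def atz(c,u,v,z,w=False):
    o,k=ray(c,u,v,w); return o+k*(z-o[2])/k[2]
def dep(c,d,u,v):
    u0,v0=int(round(u)),int(round(v)); p=d[max(v0-1,0):v0+2,max(u0-1,0):u0+2]; p=p[p>0]
    o,k=ray(c,u,v); return o+k*np.median(p)
E
python3 - <<'E'
from h import *
s=env.observe(); print(s['time_s'],s['position'],np.round(s['tool_rot'],3).tolist(),s['q'])
names=['jar_white','jar_green','jar_orange','seat_white','seat_green','seat_orange','tray','cover','vial_green','vial_orange']
for n in ['top','scene']:
    im,d,c=grab(n,n+'0'); print(n,np.round(-np.array(c['R']).T@np.array(c['t']),3))
    for k in names:
        for r in recognise(n,k)[:3]:
            if r['conf']<.2: continue
            u,v,w,h=r['extent']; print(k,'ext',round(r['conf'],2),np.round(r['extent']),np.round(dep(c,d,u,v),3))
        for r in pinpoint(n,k)[:2]:
            if r['conf']>.2: print('   pin',round(r['conf'],2),np.round(r['pixel'],1))
E
```

```text
pics
0.0 [ 0.16818481 -0.52334858  0.2307234 ] [[0.952, 0.306, -0.0], [0.306, -0.952, 0.001], [0.0, -0.001, -1.0]] [-8.45264632e+01  2.18396629e+01  7.43848920e+01 -4.87927770e-04
  8.38569124e+01 -1.23367913e+01]
top [0.371 0.043 1.028]
jar_white ext 0.84 [331. 209.  17.  17.] [ 0.58  -0.066  0.048]
   pin 0.78 [330.8 209.9]
jar_green ext 0.63 [162. 175.  16.  21.] [0.648 0.294 0.046]
jar_green ext 0.52 [131. 176.  21.  21.] [0.644 0.36  0.047]
jar_green ext 0.52 [181. 238.  19.  14.] [0.513 0.245 0.046]
   pin 0.88 [134.5 179.8]
   pin 0.77 [152.6 210.2]
jar_orange ext 0.61 [323. 173.  13.  18.] [ 0.658 -0.048  0.045]
   pin 0.52 [319.5 178. ]
seat_white ext 0.62 [406. 189.  25.  25.] [ 0.634 -0.23   0.018]
   pin 0.64 [403.9 189.8]
seat_green ext 0.88 [405. 244.  25.  29.] [ 0.513 -0.225  0.017]
   pin 0.83 [407.4 245.3]
seat_orange ext 0.69 [407. 218.  27.  28.] [ 0.569 -0.231  0.017]
   pin 0.82 [406.7 218.1]
   pin 0.52 [319.5 175.9]
tray ext 0.89 [408. 216.  47. 138.] [ 0.574 -0.234  0.018]
   pin 0.81 [403.  217.4]
   pin 0.23 [141.1 253. ]
cover ext 0.7 [229. 223.  43. 129.]
[... 695 characters left out ...]
  93. 115.] [0.584 0.157 0.027]
   pin 0.88 [222.5 238.8]
seat_white ext 0.82 [153. 196.  25.  26.] [ 0.633 -0.222  0.016]
   pin 0.72 [155.2 193. ]
seat_green ext 0.86 [184. 161.  25.  22.] [ 0.516 -0.221  0.017]
   pin 0.78 [186. 161.]
seat_orange ext 0.76 [171. 176.  25.  23.] [ 0.567 -0.221  0.016]
   pin 0.7 [168.8 175.9]
tray ext 0.9 [166. 175. 107. 121.] [ 0.568 -0.232  0.017]
   pin 0.83 [169.7 180.4]
cover ext 0.64 [328. 239.  96. 114.] [0.586 0.154 0.029]
   pin 0.7 [331.3 233.9]
vial_green ext 0.69 [251. 169.  13.  26.] [ 0.491 -0.064  0.037]
   pin 0.76 [251.3 180.1]
vial_orange ext 0.81 [437. 233.  17.  31.] [0.491 0.338 0.042]
   pin 0.54 [434.9 242.4]
   pin 0.53 [185.3 162.7]
```

Run:
```python
import cv2
a=cv2.imread('pics/top0.png')
b=a[140:300,110:450]; cv2.imwrite('pics/topc.png',cv2.resize(b,None,fx=2.3,fy=2.3,interpolation=cv2.INTER_CUBIC))
```

```text
(no output)
```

View pics/topc.png

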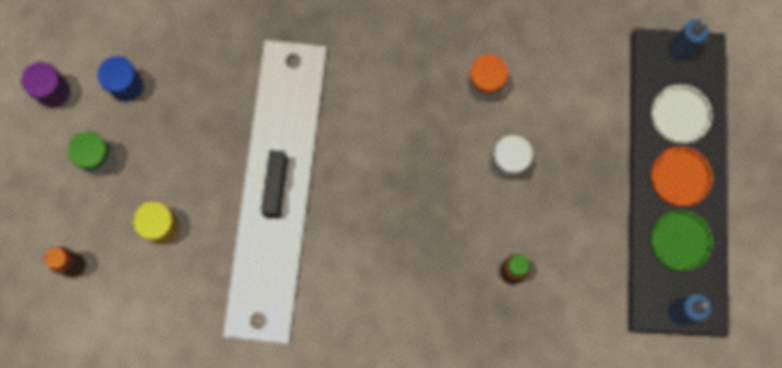

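View pics/scene0.png

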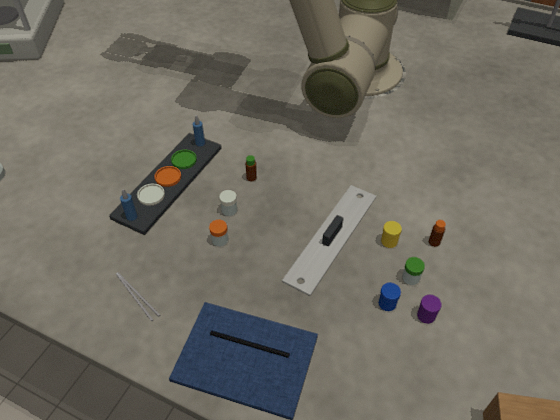

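The top view crop (2.3×, offset 110,140) shows the orange jar at (489,73), the white jar at (513,153) and the green jar at (88,150). The green vial is at (517,266) and the orange vial at (58,258). The cover lies about 6° off x. The tray is at the right, with its seats white, orange, green going toward the base. The network's jar_green hits at (131,176), (162,175) and (181,238) are the purple, blue and yellow look-alikes. The scene view agrees.

```bash
cat >> h.py <<'E'
def seg(im,col,box):
    hsv=cv2.cvtColor(im,cv2.COLOR_RGB2HSV); H,S,V=[hsv[...,i].astype(int) for i in range(3)]
    m={'green':(H>40)&(H<80)&(S>110),'orange':(H<16)&(S>150)&(V>120),'white':(S<40)&(V>165),'blue':(H>95)&(H<125)&(S>90)}[col]
    b=np.zeros_like(m); u0,v0,u1,v1=box; b[v0:v1,u0:u1]=1
    n,l,st,ce=cv2.connectedComponentsWithStats((m&b).astype(np.uint8))
    i=1+np.argmax(st[1:,4]); return ce[i],st[i]
def tri(rays):
    A=np.zeros((3,3));b=np.zeros(3)
    for o,k in rays:
        k=k/np.linalg.norm(k);P=np.eye(3)-np.outer(k,k);A+=P;b+=P@o
    x=np.linalg.solve(A,b); return x
E
python3 - <<'E'
from h import *
T=grab('top');S=grab('scene')
def rep(n,col,cu,cv,su,sv,z,r=16):
    a,sa=seg(T[0],col,(cu-r,cv-r,cu+r,cv+r)); b,sb=seg(S[0],col,(su-r,sv-r,su+r,sv+r))
    print(n,np.round(a,1),sa[2:],np.round(b,1),sb[2:],'tri',np.round(tri([ray(T[2],*a),ray(S[2],*b)]),4),'atz top',np.round(atz(T[2],*a,z)[:2],4),'depth',np.round(dep(T[2],T[1],*a),4))
rep('jw','white',332,207,228,197,.045)
rep('jg','green',148,205,414,266,.045,12)
rep('jo','orange',322,172,219,228,.045)
rep('sw','white',406,189,151,195,.022)
rep('so','orange',406,217,168,176,.022)
rep('sg','green',406,244,184,160,.022)
rep('vg','green',335,255,251,160,.06)
rep('vo','orange',134,252,437,226,.06)
# cover holes & block by top pixels
for n,u,v,z in [('h1',110+293/2.3,140+60/2.3,.006),('h2',110+258/2.3,140+320/2.3,.006),('blk',110+275/2.3,140+183/2.3,.036),('pinA',110+697/2.3,140+29/2.3,.094),('pinB',110+702/2.3,140+306/2.3,.094)]:
    print(n,np.round(atz(T[2],u,v,z),4))
E
```

```text
jw [332.8 206.1] [ 16  15 195] [227.4 195.6] [ 16  12 153] tri [ 0.5861 -0.0679  0.0465] atz top [ 0.5868 -0.0689] depth [ 0.5866 -0.0688  0.0461]
jg [147.8 205. ] [ 17  17 215] [414.2 265.8] [ 19  19 282] tri [0.5827 0.3207 0.0402] atz top [0.5818 0.3189] depth [0.5816 0.3186 0.046 ]
jo [322.3 171.4] [ 16  16 209] [217.6 226.4] [ 18  14 194] tri [ 0.6621 -0.0464  0.0439] atz top [ 0.6621 -0.047 ] depth [ 0.6618 -0.0469  0.046 ]
sw [405.6 189.4] [ 24  23 434] [150.5 194.2] [ 26  17 312] tri [ 0.6323 -0.2292  0.019 ] atz top [ 0.632  -0.2292] depth [ 0.633  -0.2302  0.0182]
so [406.  216.3] [ 27  26 543] [167.4 175.2] [ 26  19 370] tri [ 0.5723 -0.227   0.0216] atz top [ 0.5726 -0.2279] depth [ 0.5732 -0.2287  0.019 ]
sg [406.  244.1] [ 27  27 573] [183.4 158.7] [ 26  20 395] tri [ 0.5127 -0.2251  0.0201] atz top [ 0.5129 -0.2257] depth [ 0.5133 -0.2265  0.0189]
vg [335.2 255. ] [ 9  9 64] [249.9 160.1] [ 8 10 67] tri [ 0.4828 -0.0717  0.0542] atz top [ 0.4825 -0.0718] depth [ 0.4822 -0.0715  0.0624]
vo [133.9 251.9] [ 9 10 69] [440.2 223.4] [ 9  8 57] tri [0.4808 0.3366 0.0587] atz top [0.4808 0.3354] depth [0.4806 0.335  0.0615]
h1 [0.6822 0.1377 0.006 ]
h2 [0.433  0.1607 0.006 ]
blk [0.5557 0.1471 0.036 ]
pinA [ 0.691  -0.2275  0.094 ]
pinB [ 0.4467 -0.2223  0.094 ]
```

Call:
move_arm(plan="0 0 0 0 0 0.1555 0.0854;0 0 0 0 0 0.1555 0.0854;0.0418 -0.0454 0 0 0 0 0.0854;0.0418 -0.0454 0 0 0 0 0.0854;0.0418 -0.0454 0 0 0 0 0.0854;0.0418 -0.0454 0 0 0 0 0.0854;0.0418 -0.0454 0 0 0 0 0.0854;0.0418 -0.0454 0 0 0 0 0.0854;0.0418 -0.0454 0 0 0 0 0.0854;0.0418 -0.0454 0 0 0 0 0.0854;0.0418 -0.0454 0 0 0 0 0.07;0.0418 -0.0454 0 0 0 0 0.07", grip_force=30)

```text
time_s: 3.7
position: [0.5875, -0.068, 0.2314]
tool_rot: [[1.0, -0.0, 0.0], [-0.0, -1.0, -0.0], [0.0, 0.0, -1.0]]
ft_force: [0.2, -0.3, 0.6]
grip_width: 0.0702
gripper_force: 0.0
```

Run:
```python
from h import *
im,d,c=grab('wrist','w1')
for k,z in [('jar_white',.045),('jar_orange',.045),('vial_green',.06)]:
    for r in recognise('wrist',k)[:2]:
        u,v,w,h=r['extent']; print(k,round(r['conf'],2),np.round(r['extent']),np.round(atz(c,u,v,z,True),4))
print(env.observe()['position'])
```

```text
jar_white 0.84 [281. 186.  31.  38.] [ 0.5885 -0.0622  0.045 ]
jar_orange 0.82 [259. 116.  36.  36.] [ 0.661  -0.0393  0.045 ]
jar_orange 0.16 [117. 194.  53. 209.] [0.5797 0.1263 0.045 ]
vial_green 0.93 [286. 269.  21.  38.] [ 0.4988 -0.0677  0.06  ]
[ 0.58646728 -0.06897983  0.2308745 ]
```

View pics/w1.png

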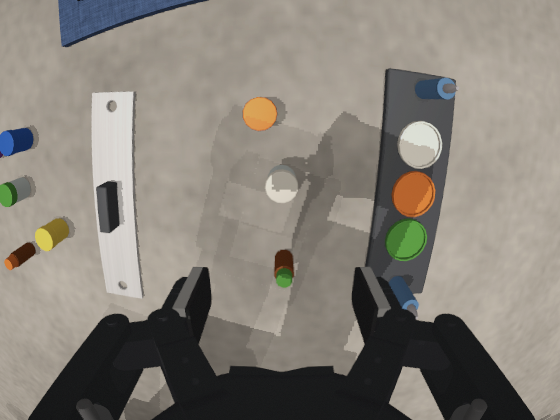

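The wrist view shows the white jar cap at (282,181), on the centre line between the fingers (tips at about columns 192 and 371). The orange jar is at (259,114) and the vial at (284,268). I'll descend on the white jar.

Call:
move_arm(plan="0 0 0.055 0 0 0 0.07;0 0 0.055 0 0 0 0.07;0 0 0.055 0 0 0 0.07;0 0 0.035 0 0 0 0.07;0 0 0.02 0 0 0 0.07;0 0 0 0 0 0 0.03;0 0 0 0 0 0 0.03;0 0 0 0 0 0 0.03;0 0 0 0 0 0 0.03;0 0 0 0 0 0 0.03")

```text
time_s: 5.15
position: [0.5868, -0.0703, 0.0127]
tool_rot: [[1.0, -0.0, 0.002], [-0.0, -1.0, -0.001], [0.002, 0.001, -1.0]]
ft_force: [-1.9, -2.3, 6.8]
grip_width: 0.0332
gripper_force: 30.2
```

Call:
move_arm(plan="0 0 -0.03 0 0 0 0.03;0 0 -0.06 0 0 0 0.03;0.0114 0.0398 0 0 0 0 0.03;0.0114 0.0398 0 0 0 0 0.03;0.0114 0.0398 0 0 0 0 0.03;0.0114 0.0398 0 0 0 0 0.03;0 0 0 0 0 0 0.03;0 0 0 0 0 0 0.03")

```text
time_s: 6.15
position: [0.6316, -0.2282, 0.1013]
tool_rot: [[1.0, -0.0, -0.0], [-0.0, -1.0, 0.001], [-0.0, -0.001, -1.0]]
ft_force: [-0.2, 0.9, -0.6]
grip_width: 0.033
gripper_force: 30.0
```

Run:
```python
from h import *
print(np.round(env.observe()['position'],4),env.observe()['grip_width'])
T=grab('top','t2');S=grab('scene','s2')
a=cv2.resize(T[0][150:260,300:460],None,fx=3.5,fy=3.5);b=cv2.resize(S[0][120:260,100:270],None,fx=3.2,fy=2.75)
cv2.imwrite('pics/c2.png',np.vstack([a[:,:540],b[:,:540]])[:600,:,::-1])
```

```text
[ 0.6316 -0.2282  0.1013] 0.03299375667783269
```

View pics/c2.png

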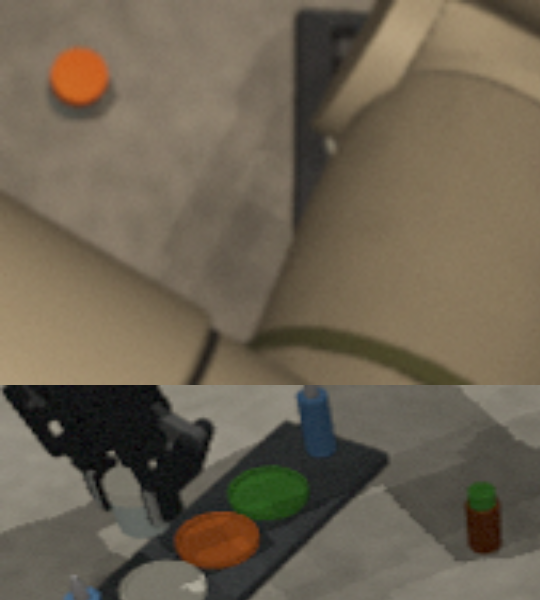

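The jar hangs upright in the grip above the white seat. I'll lower it, release and lift.

Call:
move_arm(plan="0 0 0.04 0 0 0 0.03;0 0 0.022 0 0 0 0.03;0 0 0.01 0 0 0 0.03;0 0 0 0 0 0 0.03;0 0 0 0 0 0 0.045;0 0 0 0 0 0 0.06;0 0 0 0 0 0 0.065;0 0 -0.03 0 0 0 0.065;0 0 -0.06 0 0 0 0.065;0 0 -0.05 0 0 0 0.07")

```text
time_s: 7.5
position: [0.6319, -0.229, 0.1716]
tool_rot: [[1.0, -0.0, 0.001], [-0.0, -1.0, -0.001], [0.001, 0.001, -1.0]]
ft_force: [0.6, -0.1, 0.1]
grip_width: 0.0697
gripper_force: 0.0
```

Call:
move_arm(plan="0.0075 -0.0455 0 0 0 0 0.07;0.0075 -0.0455 0 0 0 0 0.07;0.0075 -0.0455 0 0 0 0 0.07;0.0075 -0.0455 0 0 0 0 0.07;0 0 0.06 0 0 0 0.07;0 0 0.05 0 0 0 0.07;0 0 0.035 0 0 0 0.07;0 0 0.0145 0 0 0 0.07;0 0 0 0 0 0 0.03;0 0 0 0 0 0 0.03;0 0 0 0 0 0 0.03;0 0 0 0 0 0 0.03")

```text
time_s: 9.0
position: [0.6629, -0.0472, 0.0117]
tool_rot: [[1.0, -0.0, 0.003], [-0.0, -1.0, -0.001], [0.003, 0.001, -1.0]]
ft_force: [-0.1, 0.0, 6.2]
grip_width: 0.0336
gripper_force: 30.2
```

Run:
```python
from h import *
s=env.observe();print(np.round(s['position'],4),s['grip_width'],s['gripper_force'],s['ft_force'])
```

```text
[ 0.6629 -0.0472  0.0117] 0.033616545789014324 30.224554538726807 [-1.23977682e-01  1.39671092e-03  6.17502779e+00]
```

Call:
move_arm(plan="0 0 -0.03 0 0 0 0.03;0 0 -0.06 0 0 0 0.03;-0.0225 0.045 0 0 0 0 0.03;-0.0225 0.045 0 0 0 0 0.03;-0.0225 0.045 0 0 0 0 0.03;-0.0225 0.045 0 0 0 0 0.03;0 0 0 0 0 0 0.03;0 0 0 0 0 0 0.03")

```text
time_s: 10.0
position: [0.572, -0.2266, 0.1002]
tool_rot: [[1.0, -0.0, 0.0], [-0.0, -1.0, 0.0], [0.0, -0.0, -1.0]]
ft_force: [-1.3, 0.4, -0.9]
grip_width: 0.0336
gripper_force: 30.1
```

Run:
```python
from h import *
print(np.round(env.observe()['position'],4))
S=grab('scene','s3'); 
cv2.imwrite('pics/c3.png',cv2.resize(S[0][110:260,90:270],None,fx=4,fy=4)[:,:,::-1])
```

```text
[ 0.572  -0.2266  0.1002]
```

View pics/c3.png

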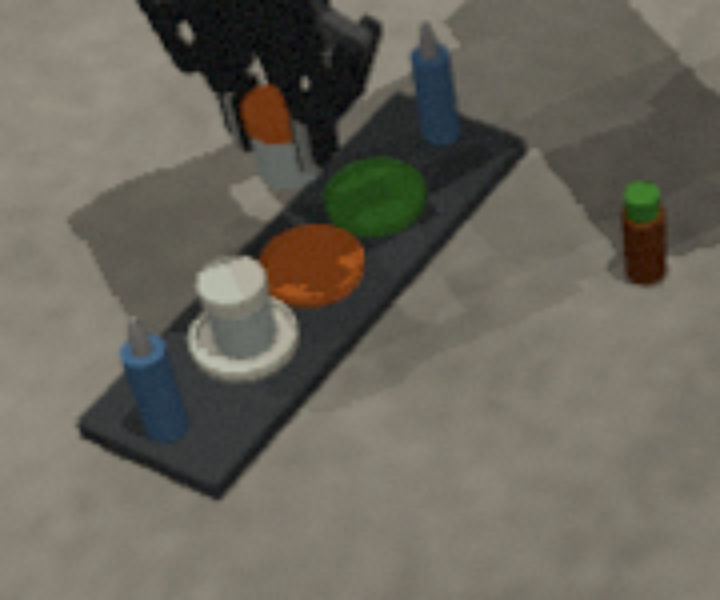

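The white jar stands upright and central in the white seat (crop 240,320). The orange jar hangs upright above the orange seat, so I'll lower it.

Call:
move_arm(plan="0 0 0.04 0 0 0 0.03;0 0 0.021 0 0 0 0.03;0 0 0.01 0 0 0 0.03;0 0 0 0 0 0 0.03;0 0 0 0 0 0 0.045;0 0 0 0 0 0 0.06;0 0 0 0 0 0 0.065;0 0 -0.03 0 0 0 0.065;0 0 -0.06 0 0 0 0.065;0 0 -0.06 0 0 0 0.07")

```text
time_s: 11.3
position: [0.5716, -0.2268, 0.1806]
tool_rot: [[1.0, -0.0, -0.0], [-0.0, -1.0, 0.0], [-0.0, -0.0, -1.0]]
ft_force: [0.6, 0.7, -0.2]
grip_width: 0.0698
gripper_force: 0.0
```

Call:
move_arm(plan="0.001 -0.0546 0 0 0 0 0.07;0.001 -0.0546 0 0 0 0 0.07;0.001 -0.0546 0 0 0 0 0.07;0.001 -0.0546 0 0 0 0 0.07;0.001 -0.0546 0 0 0 0 0.07;0.001 -0.0546 0 0 0 0 0.07;0.001 -0.0546 0 0 0 0 0.07;0.001 -0.0546 0 0 0 0 0.07;0.001 -0.0546 0 0 0 0 0.07;0.001 -0.0546 0 0 0 0 0.07;0 0 0 0 0 0 0.07;0 0 0 0 0 0 0.07")

```text
time_s: 12.8
position: [0.5819, 0.3187, 0.1787]
tool_rot: [[1.0, -0.0, -0.0], [-0.0, -1.0, -0.0], [-0.0, 0.0, -1.0]]
ft_force: [0.2, -0.0, 0.0]
grip_width: 0.0701
gripper_force: 0.0
```

Run:
```python
from h import *
print(np.round(env.observe()['position'],4))
grab('wrist','w4'); T=grab('top','t4')
for col,b,z in [('white',(390,170,425,205),.062),('orange',(390,203,425,232),.062)]: pass
cv2.imwrite('pics/t4c.png',cv2.resize(T[0][150:280,370:450],None,fx=4,fy=4)[:,:,::-1])
```

```text
[0.5819 0.3187 0.1787]
```

View pics/w4.png

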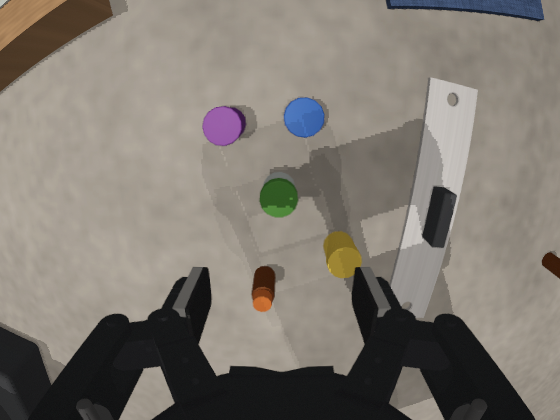

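View pics/t4c.png

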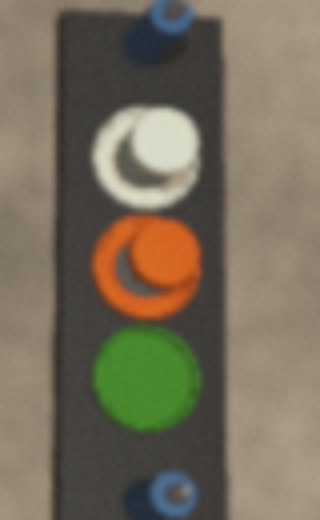

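The wrist view shows the green jar at (279,197), centred between the fingers. Purple (224,125), blue (304,117), yellow (342,255) and the vial (263,290) are all clear of the finger columns. The top crop shows the white and orange jars upright in their seats.

Call:
move_arm(plan="0 0 0.06 0 0 0 0.07;0 0 0.058 0 0 0 0.07;0 0 0.035 0 0 0 0.07;0 0 0.015 0 0 0 0.07;0 0 0 0 0 0 0.03;0 0 0 0 0 0 0.03;0 0 0 0 0 0 0.03;0 0 0 0 0 0 0.03;0 0 -0.03 0 0 0 0.03;0 0 -0.05 0 0 0 0.03;0 0 -0.05 0 0 0 0.03;0 0 0 0 0 0 0.03")

```text
time_s: 14.4
position: [0.5835, 0.3197, 0.1461]
tool_rot: [[1.0, 0.0, 0.009], [0.0, -1.0, 0.003], [0.009, -0.003, -1.0]]
ft_force: [0.4, 0.0, -1.0]
grip_width: 0.0331
gripper_force: 30.0
```

Call:
move_arm(plan="-0.007 0.0545 0 0 0 0 0.03;-0.007 0.0545 0 0 0 0 0.03;-0.007 0.0545 0 0 0 0 0.03;-0.007 0.0545 0 0 0 0 0.03;-0.007 0.0545 0 0 0 0 0.03;-0.007 0.0545 0 0 0 0 0.03;-0.007 0.0545 0 0 0 0 0.03;-0.007 0.0545 0 0 0 0 0.03;-0.007 0.0545 0 0 0 0 0.03;-0.007 0.0545 0 0 0 0 0.03;0 0 0 0 0 0 0.03;0 0 0 0 0 0 0.03")

```text
time_s: 15.9
position: [0.5115, -0.2253, 0.1403]
tool_rot: [[1.0, -0.0, -0.001], [-0.0, -1.0, 0.001], [-0.001, -0.001, -1.0]]
ft_force: [-0.4, 0.4, -1.2]
grip_width: 0.0329
gripper_force: 30.2
```

Call:
move_arm(plan="0.001 0 0.05 0 0 0 0.03;0 0 0.035 0 0 0 0.03;0 0 0.017 0 0 0 0.03;0 0 0.01 0 0 0 0.03;0 0 0 0 0 0 0.03;0 0 0 0 0 0 0.045;0 0 0 0 0 0 0.06;0 0 0 0 0 0 0.065;0 0 -0.03 0 0 0 0.065;0 0 -0.06 0 0 0 0.065;0 0 -0.06 0 0 0 0.07;0 0 -0.06 0 0 0 0.07")

```text
time_s: 17.4
position: [0.5125, -0.2257, 0.241]
tool_rot: [[1.0, -0.0, 0.0], [-0.0, -1.0, -0.0], [0.0, 0.0, -1.0]]
ft_force: [0.8, -0.6, -0.6]
grip_width: 0.07
gripper_force: 0.0
```

Call:
move_arm(plan="0.029 0 -0.031 0 0 0 0.07;0.029 0 -0.031 0 0 0 0.07;0 0 0 0 0 0 0.07;0 0 0 0 0 0 0.07")

```text
time_s: 17.9
position: [0.5702, -0.2257, 0.2997]
tool_rot: [[1.0, -0.0, -0.002], [-0.0, -1.0, 0.001], [-0.002, -0.001, -1.0]]
ft_force: [-0.3, 0.2, -0.7]
grip_width: 0.0701
gripper_force: 0.0
```

Run:
```python
from h import *
print(np.round(env.observe()['position'],4))
im,d,c=grab('wrist','w5'); print({k:np.round(v,3).tolist() for k,v in c.items()})
np.save('w5c.npy',c,allow_pickle=True)
o=[]
for P in [(0.697,-.2308),(0.447,-.2235)]:
    R,t=np.array(c['R']),np.array(c['t']);x=R@np.array([*P,.085])+t
    th=np.arctan2(np.hypot(x[0],x[1]),x[2]);k=th/np.hypot(x[0],x[1]); u=c['cx']+c['fx']*k*x[0];v=c['cy']+c['fy']*k*x[1]
    print(u,v); u0,v0=int(u)-30,int(v)-30; print('crop',u0,v0); o.append(cv2.resize(im[v0:v0+60,u0:u0+60],(390,390),interpolation=cv2.INTER_NEAREST))
cv2.imwrite('pics/pins.png',np.hstack(o)[:,:,::-1])
```

```text
[ 0.5702 -0.2257  0.2997]
{'fx': 325.192, 'fy': 325.192, 'cx': 281.171, 'cy': 211.182, 'R': [[-0.0, -1.0, -0.002], [-0.946, -0.0, 0.324], [-0.324, 0.002, -0.946]], 't': [-0.225, 0.473, 0.63]}
286.2222055220202 62.56792074112204
crop 256 32
279.7411929197426 272.92176928234034
crop 249 242
```

View pics/w5.png

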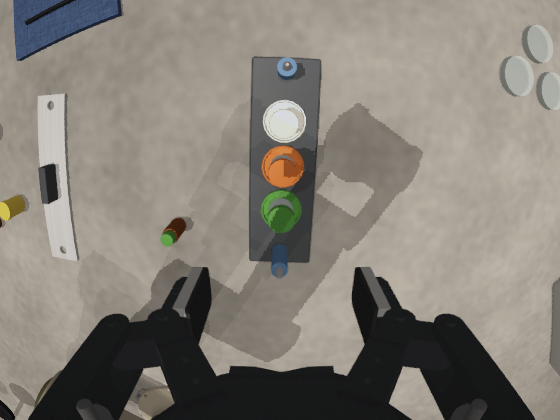

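View pics/pins.png

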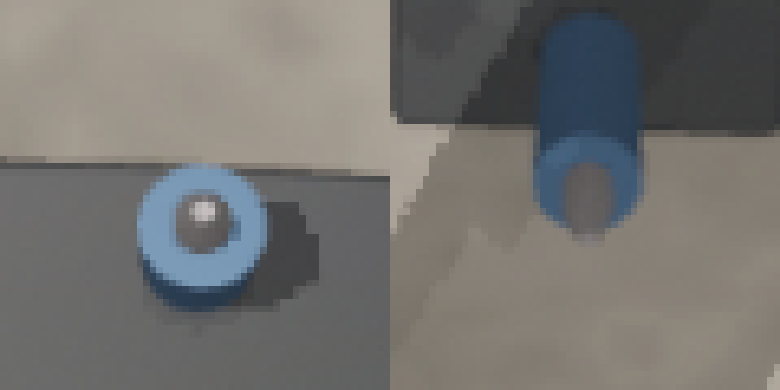

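The wrist view shows all three jars upright in the seats of their own colours. The front post ring is at about (286.6,66.6) and the rear one at about (279.3,269.3).

Run:
```python
from h import *
c=np.load('w5c.npy',allow_pickle=True).item()
T=viewer.calibration('top')
for n,(f,r),cc,w in [('wrist',((286.6,66.6),(279.3,269.3)),c,True),('top',((412.3,153.0),(413.0,273.0)),T,False)]:
    A=atz(cc,*f,.072,w);B=atz(cc,*r,.072,w);print(n,A,B,np.linalg.norm(A-B),'mid',(A+B)/2,'yaw',np.arctan2(*(A-B)[[1,0]]))
    if w: a=ray(cc,*f,True),ray(cc,*r,True)
    else: print('tri',tri([a[0],ray(cc,*f)]),tri([a[1],ray(cc,*r)]))
```

```text
wrist [ 0.69400278 -0.23139669  0.072     ] [ 0.44499301 -0.22285271  0.072     ] 0.2491563118709627 mid [ 0.56949789 -0.2271247   0.072     ] yaw -0.03429836259026116
top [ 0.69765535 -0.23227905  0.072     ] [ 0.44847761 -0.22418418  0.072     ] 0.24930918676283476 mid [ 0.57306648 -0.22823162  0.072     ] yaw -0.03247487787494157
tri [ 0.69391222 -0.23056128  0.08035043] [ 0.44800694 -0.22280248  0.07730211]
```

Call:
move_arm(plan="-0.002 -0.0535 0 0 0 0 0.07;-0.002 -0.0535 0 0 0 0 0.07;-0.002 -0.0535 0 0 0 0 0.07;-0.002 -0.0535 0 0 0 0 0.07;-0.002 -0.0535 0 0 0 0 0.07;-0.002 -0.0535 0 0 0 0 0.07;-0.002 -0.0535 0 0 0 0 0.07;0 0 0.036 0 0 0 0.07;0 0 0.036 0 0 0 0.07;0 0 0 0 0 0.092 0.07;0 0 0 0 0 0 0.07;0 0 0 0 0 0 0.07")

```text
time_s: 19.45
position: [0.5567, 0.1483, 0.229]
tool_rot: [[0.996, -0.091, 0.0], [-0.091, -0.996, -0.0], [0.0, 0.0, -1.0]]
ft_force: [-0.8, -0.7, -0.1]
grip_width: 0.0697
gripper_force: 0.0
```

Run:
```python
from h import *
s=env.observe();print(np.round(s['position'],4),np.round(s['tool_rot'],3).tolist())
im,d,c=grab('wrist','w6'); np.save('w6c.npy',c,allow_pickle=True)
o=[]
for P in [(0.6822,.1377,.006),(0.433,.1607,.006),(.5557,.1471,.036)]:
    R,t=np.array(c['R']),np.array(c['t']);x=R@np.array(P)+t
    th=np.arctan2(np.hypot(x[0],x[1]),x[2]);k=th/np.hypot(x[0],x[1]); u=c['cx']+c['fx']*k*x[0];v=c['cy']+c['fy']*k*x[1]
    u0,v0=int(u)-20,int(v)-20;h=40
    if len(o)==2:u0,v0,h=u0-20,v0-20,80
    print('crop',u0,v0); p=im[v0:v0+h,u0:u0+h]
    if len(o)<2:
        g=p.min(2);m=(g<130).astype(np.uint8);n,l,st,ce=cv2.connectedComponentsWithStats(m);print([(np.round(ce[i]+[u0,v0],2).tolist(),st[i,2:].tolist()) for i in range(1,n) if st[i,4]>15])
    o.append(cv2.resize(p,(260,260),interpolation=cv2.INTER_NEAREST))
cv2.imwrite('pics/cov.png',np.hstack(o)[:,:,::-1])
```

```text
[0.5567 0.1483 0.229 ] [[0.996, -0.091, 0.0], [-0.091, -0.996, -0.0], [0.0, 0.0, -1.0]]
crop 260 45
[([279.32, 48.07], [40, 8, 285]), ([278.64, 67.41], [12, 12, 114])]
crop 260 251
[([278.74, 273.04], [11, 9, 76]), ([270.25, 288.07], [23, 5, 106]), ([295.54, 287.9], [9, 5, 39])]
crop 242 142
```

View pics/cov.png

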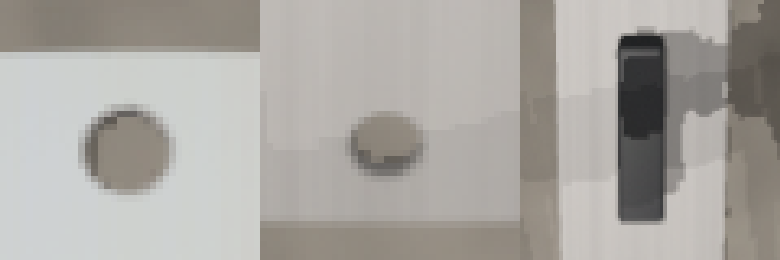

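The holes sit at (278.6,67.4) and (278.7,273.0), so the cover axis is parallel to tool x. The grip block spans crop columns 618–665.

Run:
```python
from h import *
c=np.load('w6c.npy',allow_pickle=True).item()
A=atz(c,278.64,67.41,.006,True);B=atz(c,278.74,273.04,.006,True);print(A,B,np.linalg.norm(A-B),(A+B)/2,np.arctan2(*(A-B)[[1,0]]))
b=lambda p:(242+(p[0]-520)/3.25-.5,142+p[1]/3.25-.5)
print(atz(c,*b((641,46)),.036,True),atz(c,*b((641,220)),.036,True))
```

```text
[0.67972344 0.13993605 0.006     ] [0.43035955 0.16305617 0.006     ] 0.2504334003451332 [0.55504149 0.15149611 0.006     ] -0.09245208896699922
[0.58492869 0.14834912 0.036     ] [0.52646105 0.15380408 0.036     ]
```

Call:
move_arm(plan="0 -0.0015 0.06 0 0 0 0.06;0 0 0.06 0 0 0 0.05;0 0 0.055 0 0 0 0.05;0 0 0.03 0 0 0 0.05;0 0 0.012 0 0 0 0.05;0 0 0 0 0 0 0.01;0 0 0 0 0 0 0.01;0 0 0 0 0 0 0.01;0 0 0 0 0 0 0.01;0 0 0 0 0 0 0.01", grip_force=60)

```text
time_s: 20.75
position: [0.558, 0.1501, 0.0135]
tool_rot: [[0.996, -0.092, 0.003], [-0.092, -0.996, 0.0], [0.003, -0.0, -1.0]]
ft_force: [-0.4, -0.4, 6.9]
grip_width: 0.015
gripper_force: 60.5
```

Call:
move_arm(plan="0 0 -0.02 0 0 0 0.01;0 0 -0.06 0 0 0 0.01;0 0 -0.06 0 0 0 0.01;0 0 0 0 0 -0.058 0.01;0.004 0.0539 0 0 0 0 0.01;0.004 0.0539 0 0 0 0 0.01;0.004 0.0539 0 0 0 0 0.01;0.004 0.0539 0 0 0 0 0.01;0.004 0.0539 0 0 0 0 0.01;0.004 0.0539 0 0 0 0 0.01;0.0039 0.0539 0 0 0 0 0.01;0 0 0 0 0 0 0.01")

```text
time_s: 22.25
position: [0.5715, -0.2314, 0.1515]
tool_rot: [[0.999, -0.039, -0.0], [-0.039, -0.999, -0.001], [-0.0, 0.001, -1.0]]
ft_force: [0.2, 0.8, -3.0]
grip_width: 0.0153
gripper_force: 59.7
```

Call:
move_arm(plan="0 0 0 0 0 0 0.01;0 0 0 0 0 0 0.01")

```text
time_s: 22.5
position: [0.5721, -0.2266, 0.152]
tool_rot: [[0.999, -0.033, -0.0], [-0.033, -0.999, 0.0], [-0.0, -0.0, -1.0]]
ft_force: [0.2, -0.1, -2.3]
grip_width: 0.0146
gripper_force: 59.7
```

Run:
```python
from h import *
s=env.observe();print(np.round(s['position'],4),np.round(s['tool_rot'],3).tolist(),s['grip_width'])
im,d,c=grab('wrist','w7');np.save('w7c.npy',c,allow_pickle=True)
cv2.imwrite('pics/w7c.png',cv2.resize(im[20:320,210:360],(400,800))[:600,:,::-1])
S=grab('scene','s7');
cv2.imwrite('pics/v7.png',np.hstack([cv2.resize(im[0:300,180:380],(400,600)),cv2.resize(S[0][80:280,80:213],(399,600))])[:,:,::-1])
```

```text
[ 0.5721 -0.2266  0.152 ] [[0.999, -0.033, -0.0], [-0.033, -0.999, 0.0], [-0.0, -0.0, -1.0]] 0.014587565914536834
```

View pics/v7.png

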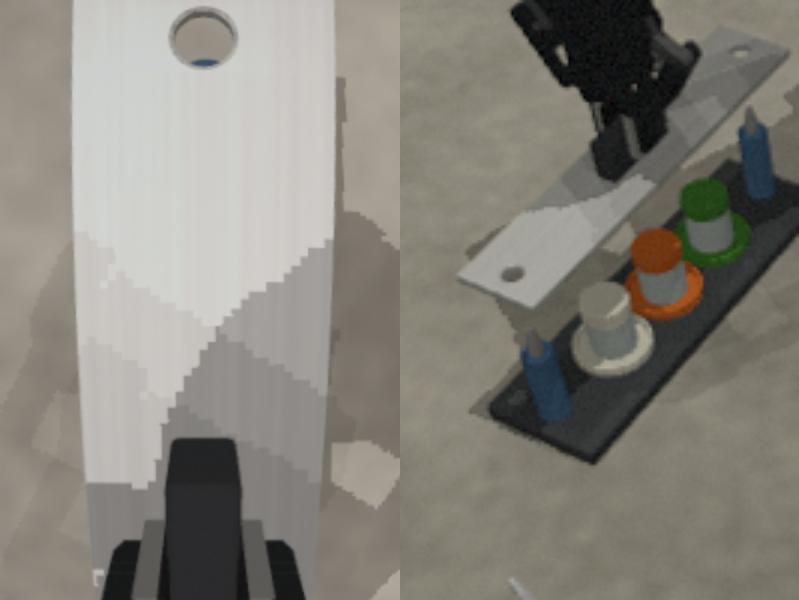

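The cover is held level over the tray, with its front hole at about (281,18.5) in the wrist picture. Now I'll check that hole against the post.

Run:
```python
from h import *
c=np.load('w7c.npy',allow_pickle=True).item()
im=cv2.imread('pics/w7.png'); p=im[5:40,262:302]; g=p.min(2); m=(g<150).astype(np.uint8)
n,l,st,ce=cv2.connectedComponentsWithStats(m);print([(np.round(ce[i]+[262,5],2).tolist(),st[i].tolist()) for i in range(1,n) if st[i,4]>30])
for z in(.1445,.1455):print(atz(c,281,18.5,z,True))
# block top edges for lateral check
S=cv2.imread('pics/s7.png')[:,:,::-1]; sc=viewer.calibration('scene')
f=(80+(513-400)/3-.5,80+273/3-.5); r=(80+(741-400)/3-.5,80+51/3-.5)
A=atz(sc,*f,.1455);B=atz(sc,*r,.1455);print('scene holes',A,B,np.linalg.norm(A-B),(A+B)/2)
pf=(80+(534-400)/3-.5,80+332/3-.5); pr=(80+(751-400)/3-.5,80+109/3-.5)
A=atz(sc,*pf,.094);B=atz(sc,*pr,.094);print('scene pin tips',A,B,np.linalg.norm(A-B),(A+B)/2)
```

```text
[([280.96, 18.48], [3, 0, 33, 29, 736])]
[ 0.69390181 -0.23049293  0.1445    ]
[ 0.69363112 -0.23048495  0.1455    ]
scene holes [ 0.69563467 -0.22973523  0.1455    ] [ 0.44656325 -0.22127134  0.1455    ] 0.24921518281759092 [ 0.57109896 -0.22550329  0.1455    ]
scene pin tips [ 0.69639707 -0.22735354  0.094     ] [ 0.44673158 -0.22019184  0.094     ] 0.249768186699478 [ 0.57156433 -0.22377269  0.094     ]
```

Call:
move_arm(plan="0 0.0005 0.02 0 0 0 0.01;0 0 0.018 0 0 0 0.01;0 0 0 0 0 0 0.01;0 0 0 0 0 0 0.01")

```text
time_s: 23.1
position: [0.5725, -0.2283, 0.1148]
tool_rot: [[0.999, -0.034, 0.001], [-0.034, -0.999, -0.001], [0.001, 0.001, -1.0]]
ft_force: [0.1, -0.5, -3.7]
grip_width: 0.0148
gripper_force: 59.7
```

Run:
```python
from h import *
s=env.observe();print(np.round(s['position'],4))
im,d,c=grab('wrist','w8'); S=grab('scene','s8')
o=[cv2.resize(im[3:43,261:301],(390,390),interpolation=cv2.INTER_NEAREST)]
for u,v in [(118,178),(194,106)]: o.append(cv2.resize(S[0][v-20:v+20,u-10:u+10],(200,390),interpolation=cv2.INTER_NEAREST))
cv2.imwrite('pics/v8.png',np.hstack(o)[:,:,::-1])
```

```text
[ 0.5725 -0.2283  0.1148]
```

View pics/v8.png

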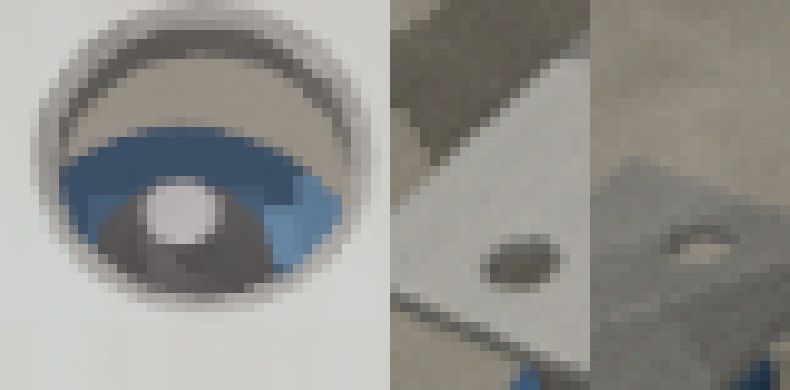

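Through the front hole the pin tip shows at crop (182,210) against the hole centre (203,155). Allowing for parallax, the cover should move about 1 mm in +y and 1 mm in +x.

Call:
move_arm(plan="0.0008 -0.001 0 0 0 0 0.01;0 0 0.008 0 0 0 0.01;0 0 0.006 0 0 0 0.01;0 0 0.005 0 0 0 0.01;0 0 0 0 0 0 0.01;0 0 0 0 0 0 0.01")

```text
time_s: 23.95
position: [0.573, -0.2276, 0.0949]
tool_rot: [[0.999, -0.034, 0.0], [-0.034, -0.999, -0.0], [0.0, 0.0, -1.0]]
ft_force: [-0.1, -0.3, -3.7]
grip_width: 0.0143
gripper_force: 59.8
```

Run:
```python
from h import *
s=env.observe();print(np.round(s['position'],4),s['ft_force'],s['wrist_torque'])
im,d,c=grab('wrist','w9'); S=grab('scene','s9')
o=[cv2.resize(im[3:43,261:301],(390,390),interpolation=cv2.INTER_NEAREST)]
o.append(cv2.resize(S[0][70:220,90:230],(364,390)))
cv2.imwrite('pics/v9.png',np.hstack(o)[:,:,::-1])
```

```text
[ 0.573  -0.2276  0.0949] [-0.09786974 -0.26237779 -3.65398188] [ 0.03083173 -0.0135282   0.0417211 ]
```

View pics/v9.png

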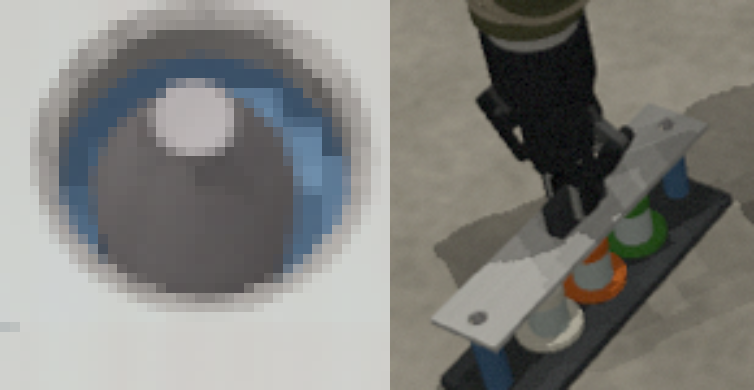

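The pin is inside the front hole, only about 0.4 mm off-centre, with no side force. I'll lower it home.

Call:
move_arm(plan="0 -0.0004 0.004 0 0 0 0.01;0 0 0.004 0 0 0 0.01;0 0 0.002 0 0 0 0.01;0 0 0 0 0 0 0.01;0 0 0 0 0 0 0.01")

```text
time_s: 24.68
position: [0.5728, -0.227, 0.0855]
tool_rot: [[0.999, -0.034, 0.0], [-0.034, -0.999, -0.0], [0.0, 0.0, -1.0]]
ft_force: [-3.1, 2.6, 5.9]
grip_width: 0.0149
gripper_force: 60.7
```

Call:
move_arm(plan="0 0 0.0006 0 0 0 0.01;0 0 0 0 0 0 0.01;0 0 0 0 0 0 0.025;0 0 0 0 0 0 0.04;0 0 0 0 0 0 0.05;0 0 0 0 0 0 0.05;0 0 -0.03 0 0 0 0.05;0 0 -0.05 0 0 0 0.05;0 0 -0.06 0 0 0 0.05;-0.03 -0.05 -0.02 0 0 0 0.05;-0.03 -0.05 0 0 0 0 0.05;0 0 0 0 0 0 0.05")

```text
time_s: 26.18
position: [0.5148, -0.1222, 0.2451]
tool_rot: [[1.0, -0.031, 0.0], [-0.031, -1.0, 0.0], [0.0, -0.0, -1.0]]
ft_force: [-0.2, -0.9, 0.9]
grip_width: 0.0502
gripper_force: 0.0
```

Run:
```python
from h import *
s=env.observe();print(np.round(s['position'],4),s['ft_force'],s['time_s'])
S=grab('scene','s10');T=grab('top','t10')
for im,d,c in [T]:
    for P in [(.62,-.215),(.52,-.215),(.62,-.245),(.52,-.245),(.66,-.23)]:
        x=np.array(c['R'])@np.array([*P,.078])+np.array(c['t']); u=c['cx']+c['fx']*x[0]/x[2];v=c['cy']+c['fy']*x[1]/x[2]; print(np.round(dep(c,d,u,v),4))
cv2.imwrite('pics/v10.png',np.hstack([cv2.resize(S[0][90:230,90:270],(450,350)),cv2.resize(T[0][140:290,350:450],(233,350))])[:,:,::-1])
```

```text
[ 0.5148 -0.1222  0.2451] [-0.19649635 -0.88698692  0.93918688] 26.175
[ 0.5005 -0.0912  0.5338]
[ 0.5199 -0.2147  0.0789]
[ 0.4993 -0.1054  0.5383]
[ 0.52   -0.2449  0.0782]
[ 0.5182 -0.096   0.544 ]
```

View pics/v10.png

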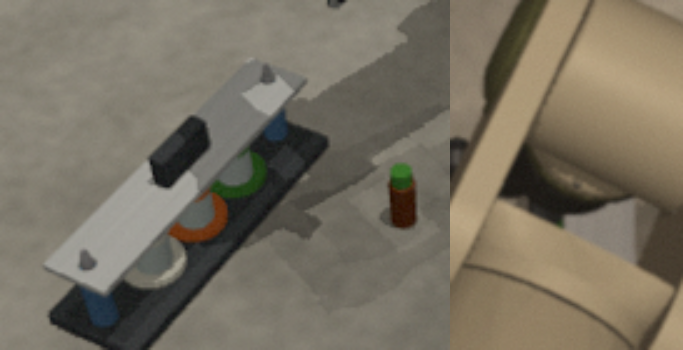

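Both pins stick up through the cover (crop 87,258 and 267,73). The jars are upright beneath it and the green vial has not moved. I'll check that the cover is level along its length, then hand in.

Run:
```python
from h import *
im,d,c=grab('scene'); z=[]
for P in [(.67,-.215),(.67,-.245),(.62,-.215),(.52,-.21),(.475,-.21),(.475,-.24)]:
    x=np.array(c['R'])@np.array([*P,.078])+np.array(c['t']); u=c['cx']+c['fx']*x[0]/x[2];v=c['cy']+c['fy']*x[1]/x[2]; z.append(dep(c,d,u,v)[2])
print(np.round(z,4))
if np.ptp(z)<.007: print(env.close_job())
```

```text
[0.0771 0.0787 0.0779 0.0788 0.0767 0.0791]
the job is handed in; nothing more can be done
None
```

The three jars stand upright in the seats of their own cap colours and the cover is down over both dowel pins, level to within about 2.5 mm by camera depth, with the gripper released and clear. I handed the job in at about 26 s of the 120 s limit; no verdict was returned. No vial was touched on any move, though I only re-checked the green one by picture at the end.

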